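# Index the marking fixture one hole

## Task

Bring the brass coupling under the marking head by indexing the turntable one hole: with a fingertip press the plunger's red dished button fully in, keep it in while you swing the table round to the next hole in whichever direction is needed, then let the plunger spring all the way out into that hole and come clear. Nothing is to be picked up: the couplings stay seated on their spigots and are not touched, and the things lying round the fixture are left where they are.

Things in the scene. Friction and masses are not known exactly. Their poses are not given: they have to be found in the camera images.
- fixture: Fixed rotary indexing fixture for marking pipe couplings, turned up to 23 degrees either way. Origin: on the turntable's axis at bench level; x points from the axis to the marking column (away from the robot at yaw 0), z up. Green base plate 16 mm thick, from -160 to +240 mm in x, 180 mm to either side. Turntable 230 mm across; eight spigot nests 45 degrees apart on an 80 mm radius.
- table_axis (a point): Point on the turntable's vertical axis, on its top face, 85 mm above the bench.
- middle_hole (a point): Middle hole of the fixed steel index quadrant, on its top face, 82.5 mm above the bench, 155 mm from the table axis, straight opposite the marking head. The quadrant is a half-ring plate, 125 to 185 mm radius, 12 mm thick, round the table's -x side, with an arc slot on the 155 mm radius and five round holes 45 degrees apart along it (-90, -45, 0, 45, 90 degrees from this one).
- head_nose (a point): Lowest point of the fixed marking head's nose, 140 mm above the bench, 80 mm from the table axis on the fixture's +x side. The head is a grey block 60 mm square, from 165 to 320 mm height, carried by an aluminium column 45 mm square and 390 mm high with its crank that stands 195 mm from the table axis on the same side.
- marking_point (a point): Point 8 mm under the marking head's nose, 80 mm from the table axis, 132 mm above the bench: where the centre of the top of the coupling to be marked must stand.
- turntable (a joint): Turn of the table in rad, positive counter-clockwise seen from above, 0 at the start (plunger in the middle hole); neighbouring holes at +0.785 and -0.785, stops at 1.6. Plunger and couplings turn with it. It takes about 1 N at the plunger to turn; each hole leaves about 0.007 rad of play.
- index_plunger (a joint): How far the plunger is pressed in (down), m: 0 fully out (locked in a hole), 0.018 at its stop. The table can turn only beyond 0.010. Released between holes, it stays at about 0.010 against the quadrant's underside and snaps out on reaching a hole (within about 3 mm). Spring: 4 N at the start of the press, 8.5 N at the stop.
- button_dish (a point): Centre of the floor of the plunger's red dished button, 155 mm from the table axis, 109.5 mm above the bench when out; it moves with plunger and table. Button 52 mm across outside, 44 mm inside, rim 6 mm above the floor: closed fingertips standing in the dish press it down and carry the table round by it.
- brass_coupling: Loose yellow brass pipe coupling, a tube 33 mm across, 23 mm bore, 44 mm high with a hexagon at mid height, about 0.17 kg, standing over a spigot (18 mm across, 18 mm high) of the turntable, one nest (45 degrees) to the left or right of the marking head. Origin: centre of its underside, 88 mm above the bench.
- steel_coupling_a: The same in grey steel, on the nest on the other side of the marking head, 45 degrees from it. Origin as for the brass one.
- steel_coupling_b: The same in grey steel, at the start under the marking head. Origin as for the brass one.
- steel_coupling_c: The same in grey steel, on the nest 90 degrees counter-clockwise from the marking head. Origin as for the brass one.
- steel_coupling_d: The same in grey steel, on the nest 90 degrees clockwise from the marking head. Origin as for the brass one.
- wrench: Loose spanner 180 mm long, 38 mm wide, 8 mm thick, lying on the bench on the fixture's +y side. Origin: middle, underside.
- brush: Loose flat brush 200 mm long, 42 mm wide, 20 mm thick, on the bench on the fixture's -y side. Origin: middle, underside.
- spray_can: Loose spray can 58 mm across, 190 mm high, standing on the bench to the robot's left. Origin: centre of its underside.
- grease_jar: Loose jar with yellow cap, 64 mm across, 70 mm high, standing on the bench by the fixture's near left corner. Origin: centre of its underside.
- socket: Loose steel wrench socket 32 mm across, 50 mm high, standing on the bench by the fixture's near right corner. Origin: centre of its underside.
Mind the look-alikes: they are no part of the job. There is more than one size of the brass_coupling; the one meant has the size given above.

How it is judged (in metres and radians):
On the way, in this order (a step that is already met when the one before it is completed fails the run):
1. the plunger is pressed in clear of its hole while the table still stands there (value of joint index_plunger above 0.01 m and value of joint turntable between -0.1 and 0.1 rad), for 0.05 s.
2. the table is swung more than half way to a neighbouring hole with the plunger in (value of joint index_plunger above 0.006 m and (value of joint turntable above 0.45 rad or value of joint turntable below -0.45 rad)), for 0.05 s.
At the end, for the whole second after the job is handed in: The turntable stands in the neighbouring hole (within 0.02 rad of 0.785 rad either way), the plunger has sprung out to within 2 mm of its full height, and the brass coupling stands seated and at rest under the marking head, within 8 mm of its centre line (horizontal distance between brass_coupling and marking_point below 0.008 m and height (world z) of brass_coupling below 0.092 m and value of joint index_plunger below 0.002 m and (value of joint turntable between 0.765 and 0.805 rad or value of joint turntable between -0.805 and -0.765 rad) and linear speed of brass_coupling below 0.02 m/s); the robot touches nothing.
It fails at once if a coupling is lifted off its nest by more than 10 mm (height (world z) of any of brass_coupling, steel_coupling_a, steel_coupling_b, steel_coupling_c, steel_coupling_d above 0.098 m).
It fails at once if the robot touches a coupling (contact force between any of the arm, the fingers and brass_coupling above 1 N or contact force between any of the arm, the fingers and steel_coupling_a above 1 N or contact force between any of the arm, the fingers and steel_coupling_b above 1 N or contact force between any of the arm, the fingers and steel_coupling_c above 1 N or contact force between any of the arm, the fingers and steel_coupling_d above 1 N).
It fails at once if a thing beside the fixture is moved by more than 15 mm (distance of any of wrench, brush, spray_can, grease_jar, socket from where it was at the start of the episode above 0.015 m).
It also fails if it takes over 38 s, if anything falls off the work surface, if the arm or the gripper's body presses on something with over 40 N, if the wrist force passes 120 N, or if a joint passes its speed limit or range.

## Robot

A 6-joint arm with a two-finger parallel gripper is mounted at the origin on the work surface. World frame = base frame: x ahead of the robot, y to its left, z up, the work surface at z = 0. Lengths are in mm, angles in rad, forces in N, time in s.
With the tool pointing down it reaches from about 300 to 775 mm from the base axis. Payload 14.6 kg.
Tool frame: the origin (TCP) lies midway between the tips of the shut fingers; the grasp point (between the pads) lies 19 mm behind it (grip_depth is the distance from the TCP to the grasp point, in mm); z points along the fingers, y is the direction in which the jaws open and shut (so a half turn about z gives the same grasp; the last joint's range is limited). The gripper opens to 94 mm and grips with 3 to 60 N. Pads are 16 mm wide; open, the fingers measure 119 mm over their backs; the gripper's body (75 mm by 177 mm) begins 78 mm behind the grasp point.
Start: joints at [-1.291, 0.3, 1.521, -0, 1.321, -0.067], TCP at [186.932, -517.248, 205.446] pointing down, gripper open.
Joint ranges: [-3.03, 3.03], [-0.79, 2.21], [0.23, 2.52], [-1.04, 4.18], [0, 3.07], [-2.55, 2.55]. Speed limits (rad/s): [2.22, 2.22, 2.57, 3.14, 3.14, 3.14].

## Interface

Orientations are given as [roll, pitch, yaw] about the fixed x, y, z axes, in that order (R = Rz(yaw) Ry(pitch) Rx(roll)).
In Python, from cell import read_state, camera, camera_info, sign_off, grip_depth gives the robot as it stands.
- The arm moves only by the tool drive_tool, never from a script. Its argument "motion" is one flat list of numbers, 4 for each row, row after row: the shift along the tool's x, y, z in mm, then the turn about the tool's z in rad. A call has 1 to 8 rows; each row shifts and turns the pose as measured when the row begins, along the tool's axes as they then stand; what a row does not reach is not made up. A row lasts 1/12 s, in which the tool goes at most 41.7 mm and 7.16 degrees, less where a joint would pass 70% of its speed; a pose out of reach is approached as far as the arm can. A call is refused whole if a number of a shift passes 41.7 or a number of a turn 0.125, either way. A call with a gripper value outside its range is refused whole. "jaw" is the closure, from 0 (fully open) to 1 (shut), set as the call begins (left out, the last holds). The fingers move at their own pace and stop on an object; "grip_force" is the grip in N (left out, the last holds). Time passes only in rows, so rows that do not move let the fingers close. It gives the time, the measured TCP pose, the force and the opening at its end, in the units of the state.
- read_state(): the state, without advancing time (a new reading comes with each control period).
- camera(name): name is "scene" or "top" or "wrist"; returns the picture (384x512x3 uint8, red, green, blue); there is no depth.
- camera_info(name): a dict with "fovy" (degrees; the focal length in pixels is half the picture's height over the tangent of half this angle, whatever the lens; pixels are square), "cx", "cy" (the principal point, pixels), "camera_from_world" (4x4, takes a point from world to camera coordinates). Camera axes: x right, y up, looking along -z (the intrinsics and any distortion apply to the point x, -y, -z); pixel columns grow to the right and rows downward; lengths in mm; the calibration is good to about 2 mm. A picture is of the moment at which its call begins: read the wrist's pose just before it. camera_info takes no time and is no camera call; for the wrist camera it gives the pose at the moment of the call.
- sign_off(): hands the job in, once; it reports no verdict.
The state is a dict: "clock": time; "joints": joint angles; "qd": joint speeds; "effort": joint torques, N m; "eef_pos": TCP position; "eef_rot": TCP orientation; "wrist_force": force on the tool from outside, world axes, zero at the start; "moment": the same for the moment, N m; "finger_gap": finger opening in mm.
Only numpy, scipy, OpenCV 4.12 (cv2) and the standard library are available. Lean on these libraries where they do the work, as an engineer would, in place of code of your own. Each camera call takes 0.05 s, during which the arm holds its last target. There are 200 camera calls.

## Working session

There is one attempt and no reset: what is moved stays moved. The work goes in short steps, Python scripts to look and compute and a tool call to move; the robot and the scene stay as the last step left them, time stands still between calls to the robot, and variables do not carry over. Pictures are saved under pics/ and viewed, on a budget of 10 in all, crops included, one or two more only if the job needs it, and the job is handed in when it is done.

Besides the shell and the picture viewer there is one more tool, called after ">>>" as name(argument=value, ...) on one line, values as JSON. drive_tool: Moves the arm, as the interface text tells. Its arguments: {"type":"object","properties":{"motion":{"type":"array","items":{"type":"number"}},"jaw":{"type":"number"},"grip_force":{"type":"number"}},"required":["motion"]}

```bash
mkdir -p pics; ls; python3 - <<'E'
from cell import *
import cv2
for n in("top","scene"):
    i=camera_info(n);print(n,{k:(v if k!="camera_from_world" else [[round(float(a),4) for a in r] for r in v]) for k,v in i.items()})
    cv2.imwrite(f"pics/{n}0.png",camera(n)[:,:,::-1])
s=read_state();print(s)
E
```

```text
pics
top {'fovy': 50.07646042918739, 'cx': 252.64173662461087, 'cy': 192.13750742489734, 'camera_from_world': [[0.0063, -0.9999, -0.0102, 87.8989], [0.9861, 0.0045, 0.1659, -542.9082], [-0.1659, -0.0111, 0.9861, -979.1048], [0.0, 0.0, 0.0, 1.0]]}
scene {'fovy': 44.112973790926816, 'cx': 259.37052558927945, 'cy': 196.68957942809814, 'camera_from_world': [[0.9587, 0.2842, -0.0108, -540.6901], [-0.1927, 0.6772, 0.7101, -30.5222], [0.2092, -0.6787, 0.704, -1391.115], [0.0, 0.0, 0.0, 1.0]]}
{'clock': 0.1, 'joints': array([-1.29058153e+00,  3.00453180e-01,  1.52147526e+00, -5.32355325e-06,
        1.32070046e+00, -6.65662242e-02]), 'qd': array([ 0.00055986, -0.00152482, -0.00209993, -0.00086024, -0.00151278,
        0.00064671]), 'effort': array([ 1.55368649e-03, -5.32644546e+01, -3.53283584e+01,  7.09601166e-02,
        2.34927284e-02, -5.25395910e-05]), 'eef_pos': array([ 186.88252573, -517.04401675,  204.940924  ]), 'eef_rot': array([-3.14055836e+00, -6.37827088e-05,  3.46782309e-01]), 'wrist_force': array([-0.63331166,  0.14910675, -0.08225801]), 'moment': array([-0.03507641, -0.02292666,  0.01583755]), 'finger_gap': 93.95473125566636}
```

View pics/top0.png

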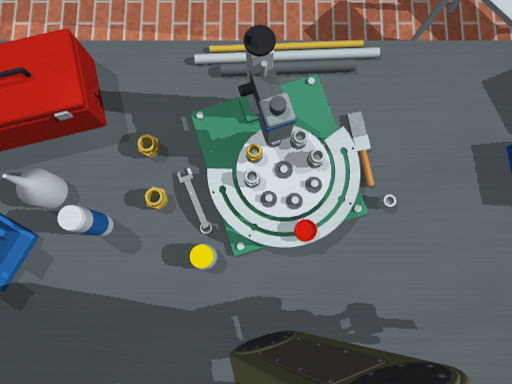

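View pics/scene0.png

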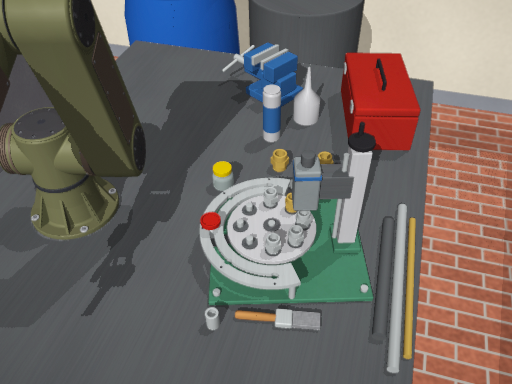

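The top view shows the button at about (305,230), the turntable axis at (284,170), the head at (277,115) and the brass coupling at (254,152). The coupling is CCW of the head, so the table must turn clockwise (-0.785). In the scene view the button is at (210,221). The brass pieces at (148,146) and (156,198) in the top view stand on the bench, so they are decoys.

```bash
cat > h.py <<'E'
import numpy as np, cv2
from cell import *
def ray(n,uv):
    i=camera_info(n);T=np.array(i["camera_from_world"]);f=192/np.tan(np.radians(i["fovy"])/2)
    uv=np.atleast_2d(uv).astype(float)
    d=np.c_[(uv[:,0]-i["cx"])/f,-(uv[:,1]-i["cy"])/f,-np.ones(len(uv))]@T[:3,:3]
    return -T[:3,:3].T@T[:3,3],d
def plane(n,uv,z):
    o,d=ray(n,uv);return (o+d*((z-o[2])/d[:,2])[:,None])[:,:2]
def red(im,box):
    h=cv2.cvtColor(im,cv2.COLOR_RGB2HSV);m=(((h[...,0]<6)|(h[...,0]>174))&(h[...,1]>170)&(h[...,2]>70)).astype(np.uint8)
    k=np.zeros_like(m);x0,y0,x1,y1=box;k[y0:y1,x0:x1]=1
    return m*k
E
python3 - <<'E'
from h import *
from scipy.optimize import least_squares
for n,box in(("top",(150,100,400,300)),("scene",(170,180,340,300))):
    im=cv2.imread(f"pics/{n}0.png")[:,:,::-1].copy()
    ys,xs=np.nonzero(red(im,box));p=plane(n,np.c_[xs,ys],114)
    print(n,"button",len(xs),xs.mean(),ys.mean(),p.mean(0),(p.min(0)+p.max(0))/2,np.ptp(p,axis=0))
    h=cv2.cvtColor(im,cv2.COLOR_RGB2HSV);m=((h[...,1]<45)&(h[...,2]>120)).astype(np.uint8)
    c,_=cv2.findContours(m,cv2.RETR_LIST,cv2.CHAIN_APPROX_NONE)
    for q in sorted(c,key=len)[-4:]:
        q=q[:,0];best=(0,)
        for R,z in((185,82.5),(125,82.5),(115,85)):
          P=plane(n,q,z);rng=np.random.default_rng(0);best=(0,)
          for _ in range(3000):
            a,b=P[rng.choice(len(P),2,False)];L=np.linalg.norm(b-a)
            if L<60 or L>2*R: continue
            u=(b-a)/L
            for s in(1,-1):
                cc=(a+b)/2+s*np.sqrt(R*R-L*L/4)*np.array([-u[1],u[0]])
                k=(abs(np.linalg.norm(P-cc,axis=1)-R)<2)
                if k.sum()>best[0]: best=(k.sum(),cc,k)
          if best[0]>40:
            cc=least_squares(lambda c:np.linalg.norm(P[best[2]]-c,axis=1)-R,best[1]).x
            print(n,R,len(P),best[0],cc.round(1))
    if n=="top":
        k=(h[...,0]>18)&(h[...,0]<30)&(h[...,1]>150)&(h[...,2]>90);ys,xs=np.nonzero(k[130:170,235:275]);print("brass",plane(n,[xs.mean()+235,ys.mean()+130],118))
E
```

```text
top button 373 305.3324396782842 229.9329758713137 [443.88246374 -30.97405963] [443.7888537  -31.36609276] [45.77720441 48.19263122]
top 125 304 71 [592.3  29. ]
top 115 304 187 [592.1  17.2]
top 185 400 68 [602.1  40.5]
top 125 400 60 [569.9  31.8]
top 115 400 57 [587.6 -16.4]
top 185 562 255 [591.7  17.2]
top 125 562 179 [591.4  17. ]
top 115 562 71 [588.2   6.5]
top 185 1944 61 [855.8 389.7]
top 125 1944 70 [987.2 259.5]
top 115 1944 55 [923.5 493.7]
brass [[624.60505923  88.0140358 ]]
scene button 280 210.00357142857143 220.7107142857143 [446.4983737 -36.5175581] [446.03256295 -35.82730392] [52.01164041 57.76714251]
scene 185 588 130 [595.2   9.4]
scene 125 588 65 [580.7  12. ]
scene 115 588 51 [592.4   9.1]
scene 185 1651 100 [1032.9  -90.3]
scene 125 1651 95 [1109.1 -108.2]
scene 115 1651 86 [1038.3 -162. ]
```

>>> drive_tool(motion=[25,-23,2,0,25,-23,2,0,25,-23,2,0,25,-23,2,0,25,-23,2,0,25,-23,2,0,25,-23,2,0,25,-23,2,0], jaw=1, grip_force=20)

```text
clock: 0.77
eef_pos: [313.2, -269.0, 185.5]
eef_rot: [-3.136, 0.001, 0.338]
wrist_force: [0.4, -0.7, 0.6]
finger_gap: 43.9
```

>>> drive_tool(motion=[25,-22,3,0,25,-22,3,0,25,-22,3,0,25,-22,3,0,25,-22,3,0,25,-22,3,0,25,-22,3,0,15,-14,3,0])

```text
clock: 1.43
eef_pos: [439.9, -32.8, 161.0]
eef_rot: [-3.136, 0.001, 0.339]
wrist_force: [-0.4, -0.5, 0.0]
finger_gap: 0.4
```

```bash
python3 - <<'E'
from h import *
s=read_state();print(s["eef_pos"],s["eef_rot"],s["finger_gap"])
i=camera_info("wrist");print(i)
cv2.imwrite("pics/w1.png",camera("wrist")[:,:,::-1])
E
```

```text
[439.92051525 -32.84602369 160.97432669] [-3.13617828e+00  8.24464491e-04  3.38758980e-01] 0.3794356902708237
{'fovy': 62.032391430217686, 'cx': 259.87437706727655, 'cy': 188.49739511825592, 'camera_from_world': array([[ 3.33191229e-01, -9.42847943e-01, -4.62183036e-03,
        -1.76859504e+02],
       [ 9.10589438e-01,  3.23055204e-01, -2.57802659e-01,
        -3.75759414e+02],
       [ 2.44561813e-01,  8.16889949e-02,  9.66186539e-01,
        -4.52871319e+02],
       [ 0.00000000e+00,  0.00000000e+00,  0.00000000e+00,
         1.00000000e+00]])}
```

View pics/w1.png

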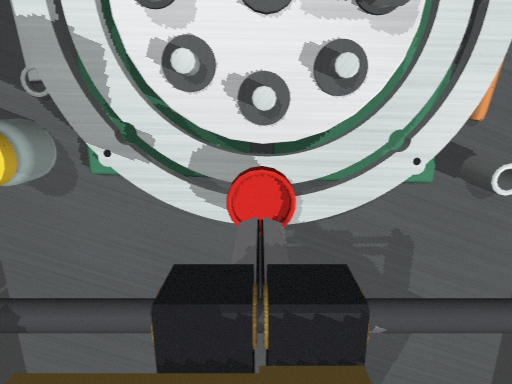

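The wrist view shows the button rim at about (261,200), the target hole at left (127,132) and the opposite hole at (399,140). The fingers are shut just nearside of the dish.

```bash
python3 - <<'E'
from h import *
im=cv2.imread("pics/w1.png")[:,:,::-1].copy()
m=red(im,(215,155,310,240));ys,xs=np.nonzero(m)
c,_=cv2.findContours(m,cv2.RETR_EXTERNAL,cv2.CHAIN_APPROX_NONE)
(u,v),r=cv2.minEnclosingCircle(max(c,key=len));print(u,v,r)
print(plane("wrist",[[u,v]],114),"holes",plane("wrist",[[127,132],[399.5,140]],82.5))
E
```

```text
260.7609558105469 200.55081176757812 34.5731201171875
[[446.90391343 -29.39870348]] holes [[ 455.7564681    86.89214549]
 [ 522.49404691 -119.92006684]]
```

>>> drive_tool(motion=[5.5,-0.4,10,0,0,0,15,0,0,0,15,0,0,0,5,0,0,0,0,0])

```text
clock: 1.9
eef_pos: [445.8, -25.8, 112.9]
eef_rot: [-3.135, 0.002, 0.345]
wrist_force: [0.1, -0.8, 0.4]
finger_gap: 0.5
```

>>> drive_tool(motion=[-2.4,4.2,0,0,0,0,0,0,0,0,3,0,0,0,3,0,0,0,3,0])

```text
clock: 2.32
eef_pos: [445.6, -31.9, 106.2]
eef_rot: [-3.136, -0.0, 0.344]
wrist_force: [-3.4, -0.4, 5.2]
finger_gap: 0.3
```

>>> drive_tool(motion=[0,0,3,0,0,0,3,0,0,0,3,0,0,0,3,0,0,0,2,0,0,0,0,0])

```text
clock: 2.82
eef_pos: [445.8, -32.3, 92.7]
eef_rot: [-3.137, -0.001, 0.344]
wrist_force: [-4.3, -0.7, 8.1]
finger_gap: 0.3
```

>>> drive_tool(motion=[0.3,-6,0,0,0.5,-6,0,0,0.8,-5.9,0,0,1,-5.9,0,0,1.2,-5.9,0,0,1.5,-5.8,0,0,1.7,-5.8,0,0,1.9,-5.7,0,0])

```text
clock: 3.48
eef_pos: [440.8, 14.5, 96.3]
eef_rot: [3.139, -0.008, 0.342]
wrist_force: [-2.3, -0.6, 7.6]
finger_gap: 0.6
```

>>> drive_tool(motion=[1.6,-5.7,2,0,1.9,-5.6,1,0,2.1,-5.5,0.5,0,2.3,-5.4,0.5,0,2.5,-5.4,0.5,0,2.7,-5.4,0.5,0,2.9,-5.3,0.5,0,3.1,-5.2,0.5,0])

```text
clock: 4.15
eef_pos: [448.8, 63.7, 94.7]
eef_rot: [3.134, -0.02, 0.342]
wrist_force: [-0.5, -0.9, 7.8]
finger_gap: -0.1
```

```bash
python3 - <<'E'
from h import *
print(read_state()["eef_pos"])
im=camera("top");cv2.imwrite("pics/t2.png",im[:,:,::-1])
ys,xs=np.nonzero(red(im,(150,100,400,300)))
print(len(xs),plane("top",[[xs.mean(),ys.mean()],[(xs.min()+xs.max())/2,(ys.min()+ys.max())/2]],101))
h=cv2.cvtColor(im,cv2.COLOR_RGB2HSV);k=(h[...,0]>18)&(h[...,0]<30)&(h[...,1]>150)&(h[...,2]>90);ys,xs=np.nonzero(k[110:180,235:310]);print("brass",len(xs),plane("top",[xs.mean()+235,ys.mean()+110],118) if len(xs) else 0)
E
```

```text
[448.83213044  63.74693622  94.66751895]<stdin>:5: RuntimeWarning: Mean of empty slice.
  ret = ret.dtype.type(ret / rcount)
Traceback (most recent call last):
ValueError: zero-size array to reduction operation minimum which has no identity
```

View pics/t2.png

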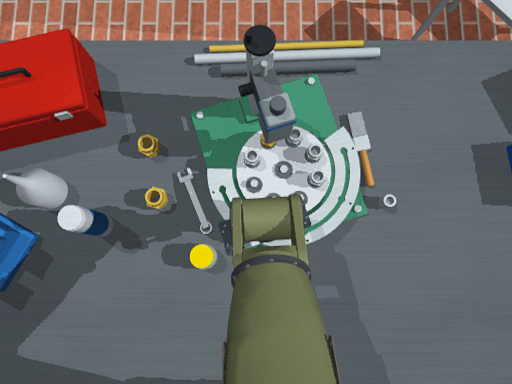

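The top view shows the table turning clockwise, with the brass coupling at about (268,140), nearly under the head. The arm hides the button, so I'll check it in the wrist view.

```bash
python3 - <<'E'
from h import *
print(read_state()["eef_pos"])
im=camera("wrist");cv2.imwrite("pics/w2.png",im[:,:,::-1])
m=red(im,(150,100,400,330));c,_=cv2.findContours(m,cv2.RETR_EXTERNAL,cv2.CHAIN_APPROX_NONE)
q=np.vstack([k for k in c if len(k)>15]);(u,v),r=cv2.minEnclosingCircle(q);print(u,v,r,plane("wrist",[[u,v]],99.5))
E
```

```text
[449.1437002   64.55952075  94.76111278]
258.2799072265625 240.42335510253906 43.45532989501953 [[446.55541551  64.33406912]]
```

View pics/w2.png

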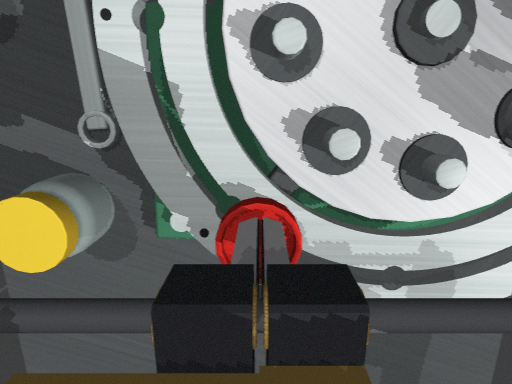

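The wrist view shows the dish rim centred at about (258,240) with the fingers inside it, and the target hole just ahead at (228,203). There is no slip so far.

>>> drive_tool(motion=[3.3,-5,0.7,0,3.4,-5,0.7,0,3.5,-5,0.5,0,3.4,-4.6,0.3,0,0,0,0.3,0,0,0,0.3,0])

```text
clock: 4.75
eef_pos: [459.3, 88.9, 95.5]
eef_rot: [3.131, -0.031, 0.343]
wrist_force: [-4.5, 0.9, 7.7]
finger_gap: 0.4
```

```bash
python3 - <<'E'
from h import *
print(read_state()["eef_pos"])
im=camera("wrist");cv2.imwrite("pics/w3.png",im[:,:,::-1])
m=red(im,(150,100,400,330));c,_=cv2.findContours(m,cv2.RETR_EXTERNAL,cv2.CHAIN_APPROX_NONE)
q=np.vstack([k for k in c if len(k)>15]);(u,v),r=cv2.minEnclosingCircle(q);print(u,v,r,plane("wrist",[[u,v]],99.5))
E
```

```text
[459.27480937  88.91131276  95.51454098]
259.0 240.9166717529297 43.49538803100586 [[456.34769671  88.44764708]]
```

>>> drive_tool(motion=[-0.8,0.7,0,0,0,0,-2,0,0,0,-2,0,0,0,-2,0,0,0,-2,0,0,0,0,0])

```text
clock: 5.3
eef_pos: [459.4, 89.2, 105.6]
eef_rot: [3.132, -0.035, 0.344]
wrist_force: [-3.2, 0.4, 3.9]
finger_gap: 0.4
```

The spring force (3.9 N) still follows the fingers at z 105.6, so the plunger has entered the hole. Lifting clear.

>>> drive_tool(motion=[0,0,-3,0,0,0,-3,0,0,0,-10,0,0,0,-20,0,0,0,-25,0,0,0,-10,0,0,0,0,0])

```text
clock: 5.88
eef_pos: [456.3, 89.0, 181.3]
eef_rot: [3.132, -0.034, 0.344]
wrist_force: [0.4, 0.0, -0.1]
finger_gap: 0.5
```

>>> drive_tool(motion=[-20,20,-5,0,-25,25,-5,0,-25,25,-5,0,-25,25,-5,0,-20,25,0,0,-10,15,0,0,0,0,0,0,0,0,0,0])

```text
clock: 6.55
eef_pos: [379.3, -86.0, 198.0]
eef_rot: [3.131, -0.036, 0.346]
wrist_force: [-0.3, -0.1, 0.6]
finger_gap: 0.4
```

```bash
python3 - <<'E'
from h import *
s=read_state();print(s["clock"],s["eef_pos"],s["wrist_force"])
for n,box in(("top",(150,100,400,300)),("scene",(170,150,340,300))):
    im=camera(n);cv2.imwrite(f"pics/{n}9.png",im[:,:,::-1])
    ys,xs=np.nonzero(red(im,box))
    for z in (114,104):
        if len(xs): print(n,len(xs),z,plane(n,[[xs.mean(),ys.mean()]],z))
a=cv2.imread("pics/top9.png")[70:270,170:410];b=cv2.imread("pics/scene9.png")[130:330,170:390]
cv2.imwrite("pics/c9.png",np.hstack([cv2.resize(a,(400,400)),cv2.resize(b,(400,400))]))
E
```

```text
6.55 [379.32947258 -85.95056297 198.04528678] [-0.25403403 -0.11543474  0.63049382]
top 359 114 [[454.06734337  88.26065873]]
top 359 104 [[454.93356856  88.3535077 ]]
scene 238 114 [[456.79723675  82.44204999]]
scene 238 104 [[452.86333853  92.11361258]]
```

View pics/c9.png

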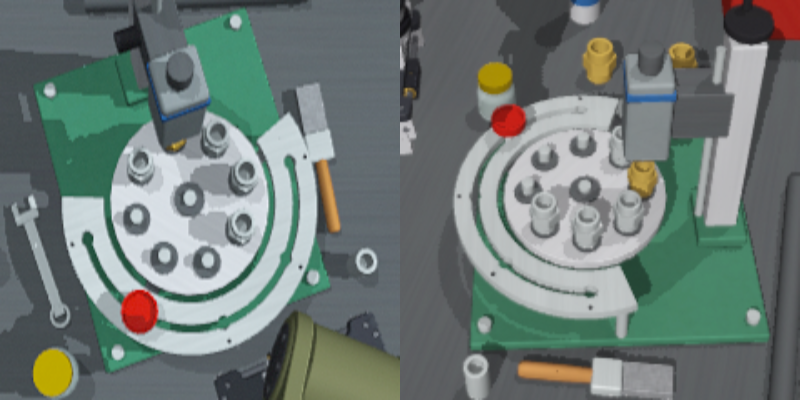

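The final view shows the brass coupling under the head and the button over the next hole, with the arm clear. The bias between the two views matches the start, so the plunger is fully out.

```bash
python3 -c "
from cell import *
print(sign_off())"
```

```text
the job is handed in; nothing more can be done
None
```

The turntable is indexed one hole clockwise, with the brass coupling under the marking head, and the job is handed in. Sign-off reports no verdict.

With the fingers shut, I pressed the button in about 17 mm. I kept it in while swinging the table (about 13 mm at the least), let the plunger spring out into the next hole, and withdrew. The robot clock read about 6.6 s at the final check.

**Last checks:**
- **Table angle:** the top view gives a turn of about 45.3° (0.79 rad), with the required range 0.765 to 0.805 rad.
- **Plunger:** comparing the top and scene views of the button before and after, its height matches the start to within about 1 mm. The spring force also followed the fingers all the way up.
- **Brass coupling:** it looks seated under the head, but the head partly hides it from above. I did not measure its offset from the marking point.
- **Surroundings:** the wrist force is about zero, the arm is clear, and the other couplings and loose things look undisturbed.

The scene camera reads about 6 mm differently from the top camera in absolute position. I worked from the top and wrist cameras and used the scene view only to compare before and after.

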